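# Close the keyed lid of the wash-powder tub

### The job

Close the child-safe tub: push the blue lid round on its tub until its notch faces the red pin on the rim, then press the lid down until it is fully home and level, and move clear. Nothing is to be picked up: do not lift the lid, and leave the jug, brush and door bolt where they are.

Things in the scene. Friction and masses are not known exactly. Their poses are not given: they have to be found in the camera images.
- tub: round white plastic tub, 156 mm across, 90 mm high, fixed to the worktop. Origin: centre of its underside, z up; its +x points to the side of the red pin. The lid's plug sits in its round mouth (68 mm radius), about 1.5 mm free all round, and is slick (friction about 0.2), so the lid turns about the tub's axis.
- pin (a point): middle of the red pin's top face at notch radius: 80 mm from the tub's axis along its +x, 101 mm above its underside. The pin is a red bar 10 mm wide lying radially on the rim, 72 to 105 mm from the axis, 11 mm tall; its outer 20 mm show beyond the lid's edge.
- lid: loose blue plastic lid, about 0.25 kg. Origin: centre of its plug's underside, z up; +x points to the notch. Plug 133 mm across, 24 mm deep; on it a flange 170 mm across, 12 mm thick, its flat top 36 mm above the origin. Starts level in the mouth, origin 79 mm above the tub's underside, flange 2 mm above the pin, notch 0.6 rad or more from the pin, either way.
- notch (a point): on the lid's axis +x, 80 mm out, at the flange's underside: in the flange's only notch, 16 mm wide, over 15 mm deep from the edge, yellow marks on both sides. With it over the pin the lid goes down 13 mm until the flange lies on the rim (lid origin 66 mm above the tub's underside); elsewhere the pin stops it.
- rib_centre (a point): middle of the top of the straight white rib on the lid: 120 mm long along the lid's x, 14 wide, standing 16 above the flange top (top 52 mm above the lid's origin), its notch end yellow. Flat lid lies free on both sides of it. Pushed sideways near an end, it turns the lid, which stops when the push stops. Pressing here seats the lid.
- jug: stainless steel milk jug, 90 mm across, 140 mm high, handle to its +y; stands loose on the worktop; origin under its centre. Bystander
- brush: wooden-handled brush lying on the worktop along its x axis. Bystander
- bolt: steel door bolt lying on the worktop, plate 36 by 130 mm long along its y axis, knob 40 mm high. Origin under its centre. Bystander
- seal (a joint): depth of the hidden seal plate in the mouth that carries the lid, m: 0 at the start, 0.013 with the lid home. It gives way to about 10 N of downward push (besides the lid's weight) and stays as deep as it was pushed.
Not all that is in view belongs to the job. There is more than one size of the lid; the one meant has the size given above.

How it is judged:
By the outcome, as a careful person would: the job done as asked, in the order asked, and still so for the second after the job is handed in, with the robot touching nothing.
It also fails if it takes over 56 s, if anything falls off the work surface, if the arm or the gripper's body presses on something with over 40 N, if the wrist force passes 120 N, or if a joint passes its speed limit or range.

### The arm

A 6-joint arm with a two-finger parallel gripper is mounted at the origin on the work surface. World frame = base frame: x ahead of the robot, y to its left, z up, the work surface at z = 0. Lengths are in mm, angles in rad, forces in N, time in s.
With the tool pointing down it reaches from about 350 to 875 mm from the base axis. Payload 4.2 kg.
Tool frame: the origin (TCP) lies midway between the tips of the shut fingers; the grasp point (between the pads) lies 19 mm behind it (bot.hold_point_z is the distance from the TCP to the grasp point, in mm); z points along the fingers, y is the line along which they close (so a half turn about z gives the same grasp; the last joint's range is limited). The gripper opens to 87 mm and grips with 3 to 60 N. Pads are 19 mm wide; open, the fingers measure 117 mm over their backs; the gripper's body (75 mm by 190 mm) begins 51 mm behind the grasp point.
Start: joints at [-0.851, 0.385, 0.008, 0, -1.194, -0.259], TCP at [277.927, -559.782, 222.55] pointing down, gripper open.
Joint ranges: [-3.14, 3.14], [-1.21, 2.06], [-1.07, 1.41], [-3.16, 2.05], [-2.99, -0.16], [-3.1, 3.1]. Speed limits (rad/s): [2.79, 2.79, 3.14, 3.14, 3.14, 3.14].

### API

Orientations are given as a rotation vector (axis times angle).
In Python, from plant import bot, read_camera, camera_params, job gives the robot as it stands.
- The arm moves only by the tool jog_arm, never from a script. Its argument "moves" is a list of rows, each a list of 7 numbers: the shift along the world's x, y, z each as a share of 2 cm, from -1 to 1, then the turn, a rotation vector about the world's x, y, z each as a share of 60 degrees, from -1 to 1, then the closure, from -1 (fully open) to 1 (shut). A call has 1 to 12 rows; each row shifts and turns the commanded pose from where the row before left it; what a row does not reach is not made up. A row lasts 1/10 s, in which the tool goes at most 50 mm and 8.59 degrees, less where a joint would pass 70% of its speed; a pose out of reach is approached as far as the arm can. A call with a number of a shift or a turn outside -1 to 1 is refused whole. A call with a gripper value outside its range is refused whole. The fingers move at their own pace and stop on an object; "squeeze" is the grip in N (left out, the last holds). Time passes only in rows, so rows that do not move let the fingers close. It gives the time, the measured TCP pose, the force, the opening and the grip force at its end, in the units of the state.
- bot.sense(): the state, without advancing time (a new reading comes with each control period).
- read_camera(name): name is "scene" or "top" or "wrist"; returns the picture (384x512x3 uint8, blue, green, red); there is no depth.
- camera_params(name): a dict with "K" (3x3 intrinsics, pixels), "dist_coeffs" ([k1, k2, p1, p2, k3] as OpenCV has them; the pictures are not rectified), "rvec" (rotation vector, rad) and "tvec" (3), from world to camera coordinates, as OpenCV has them. Camera axes: x right, y down, z forward; pixel columns grow to the right and rows downward; lengths in mm; the calibration is good to about 2 mm. A picture is of the moment at which its call begins: read the wrist's pose just before it. camera_params takes no time and is no camera call; for the wrist camera it gives the pose at the moment of the call.
- job.finish_job(): hands the job in; it is judged then, once.
The state is a dict: "clock": time; "joints": joint angles; "qd": joint speeds; "tau": joint torques, N m; "tcp_pos": TCP position; "eef_rot": TCP orientation; "wrist_force": force on the tool from outside, world axes, zero at the start; "wrist_torque": the same for the moment, N m; "gripper_width": finger opening in mm; "grip_force": force on a finger pad.
Only numpy, scipy, OpenCV 4.12 (cv2) and the standard library are available. Lean on these libraries where they do the work, as an engineer would, in place of code of your own. Each camera call takes 0.05 s, during which the arm holds its last target. There are 200 camera calls.

## Working session

There is one attempt and no reset: what is moved stays moved. The work goes in short steps, Python scripts to look and compute and a tool call to move; the robot and the scene stay as the last step left them, time stands still between calls to the robot, and variables do not carry over. Pictures are saved under pics/ and viewed, at most 13 in all, crops included, and the job is handed in when it is done.

Besides the shell and the picture viewer there is one more tool, called after "Request:" in YAML: its name, and indented under it one key for each argument. jog_arm: Moves the arm, as the interface text tells. Its arguments: {"type":"object","properties":{"moves":{"type":"array","items":{"type":"array","items":{"type":"number"}}},"squeeze":{"type":"number"}},"required":["moves"]}

```bash
mkdir -p pics
python3 - <<'E'
from plant import bot, read_camera, camera_params, job
import cv2,numpy as np
for n in("scene","top"):
    im=read_camera(n); cv2.imwrite(f"pics/{n}0.png",im)
    p=camera_params(n); R=cv2.Rodrigues(np.array(p["rvec"]))[0]
    print(n,(-R.T@np.array(p["tvec"]).ravel()).round(),np.array(p["K"]).round(1).tolist(),R[2].round(2))
s=bot.sense();print(s["clock"],s["tcp_pos"],s["eef_rot"],s["wrist_force"],s["gripper_width"])
E
```

```text
scene [ 884. -472. 1015.] [[369.3, 0.0, 259.0], [0.0, 369.3, 191.6], [0.0, 0.0, 1.0]] [-0.3   0.43 -0.85]
top [ 324.    3. 1544.] [[489.1, 0.0, 260.2], [0.0, 489.1, 187.7], [0.0, 0.0, 1.0]] [ 0.16 -0.02 -0.99]
0.1 [ 277.70798871 -559.32024027  221.57671894] [ 7.17173496e-01 -3.05808445e+00 -2.92539831e-03] [-1.03233233  0.03435024 -0.54689034] 86.97754365170978
```

View pics/scene0.png

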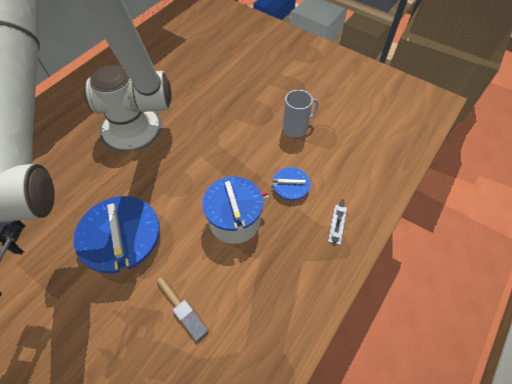

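View pics/top0.png

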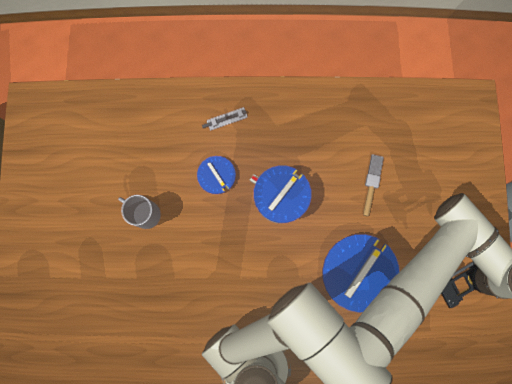

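Candidates (scene pixels): the large lid at (117,234), the middle one at (236,203), and the small one at (291,183). The middle one fits: it sits on a white tub with a red pin at (265,194). I'll measure it and confirm in a crop.

```bash
cat > h.py <<'E'
from plant import bot, read_camera, camera_params, job
import cv2,numpy as np
def ray(n,px,z):
    p=camera_params(n);R=cv2.Rodrigues(np.array(p["rvec"],float))[0];t=np.array(p["tvec"],float).ravel()
    u=cv2.undistortPoints(np.array(px,float).reshape(-1,1,2),np.array(p["K"]),np.array(p["dist_coeffs"])).reshape(-1,2)
    d=np.c_[u,np.ones(len(u))]@R; c=-R.T@t
    return (c+d*((z-c[2])/d[:,2])[:,None])[:,:2]
def masks(im):
    h=cv2.cvtColor(im,cv2.COLOR_BGR2HSV)
    return dict(blue=cv2.inRange(h,(105,150,60),(130,255,255)),yel=cv2.inRange(h,(20,110,100),(35,255,255)),
      red=cv2.inRange(h,(0,170,120),(6,255,255))|cv2.inRange(h,(172,150,100),(180,255,255)),white=cv2.inRange(h,(0,0,170),(180,60,255)))
def pts(m,box):
    x0,y0,x1,y1=box;ys,xs=np.nonzero(m[y0:y1,x0:x1]);return np.c_[xs+x0,ys+y0].astype(float)
def look(n,box,zf,show=None):
    im=read_camera(n);m=masks(im)
    a=m["blue"]|m["yel"]|m["white"] if n=="top" else m["blue"]|m["yel"]
    b=pts(m["blue"],box)
    w=ray(n,cv2.convexHull(b.astype(np.float32)).reshape(-1,2),zf)
    (c,r)=cv2.minEnclosingCircle(w.astype(np.float32))
    print(n,"lid c,r",np.round(c,1),round(r,1))
    for k,z in(("red",zf-14),("yel",zf+16),("white",zf+16)):
        q=pts(m[k],box)
        if len(q):
            g=ray(n,q,z);print(k,len(q),q.mean(0).round(1),g.mean(0).round(1),"ang",np.arctan2(*(g.mean(0)-c)[::-1]).round(3))
            if k=="white":
                vx,vy,x,y=cv2.fitLine(g.astype(np.float32),cv2.DIST_HUBER,0,.01,.01).ravel();print(" rib dir",np.arctan2(vy,vx).round(3))
            if k=="yel":
                n_,l,s,cc=cv2.connectedComponentsWithStats(m[k]);
                for i in range(1,n_):
                    if s[i,4]>2 and box[0]<cc[i,0]<box[2] and box[1]<cc[i,1]<box[3]: print("  blob",s[i,4],cc[i].round(1),ray(n,[cc[i]],zf)[0].round(1),ray(n,[cc[i]],zf+16)[0].round(1))
    if show:
        x0,y0,x1,y1=box;cv2.imwrite(f"pics/{show}.png",cv2.resize(im[y0:y1,x0:x1],None,fx=5,fy=5,interpolation=cv2.INTER_CUBIC)[:600,:800])
E
python3 - <<'E'
from h import *
look("top",(243,160,318,228),115,"top1")
look("scene",(200,172,272,248),115)
E
```

```text
top lid c,r [531.5 -83.6] 83.5
red 11 [254.4 178.2] [581.2  -2.9] ang 1.019
yel 32 [294.8 176.7] [ 579.3 -121.6] ang -0.671
  blob 7 [294.7 171.7] [ 597.3 -123.2] [ 594.2 -121.8]
  blob 6 [299.8 175.5] [ 585.7 -138.2] [ 582.8 -136.6]
  blob 19 [293.2 178.9] [ 575.5 -118.1] [ 572.6 -116.7]
white 181 [277.7 193.8] [529.  -70.7] ang 1.762
 rib dir -0.688
scene lid c,r [530.1 -85. ] 85.6
red 12 [263.8 192.9] [580.6  -2.3] ang 1.023
yel 23 [237.  217.7] [ 575.8 -123.7] ang -0.703
  blob 15 [236.4 214.4] [ 562.8 -110.2] [ 568.5 -116.6]
  blob 5 [235.6 224.8] [ 580.2 -137. ] [ 585.6 -143. ]
white 182 [232.6 197.5] [527.5 -79.7] ang 2.042
 rib dir -0.656
```

View pics/top1.png

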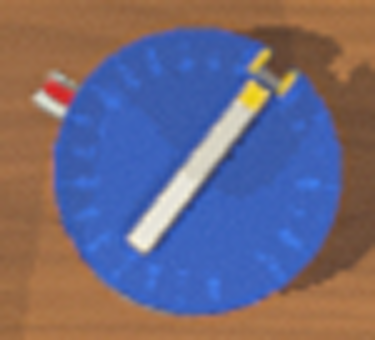

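The crop confirms it: the middle lid (radius about 85 mm on its plane) with its notch and yellow marks at crop (275,75) and the red pin at (58,92).

- Lid axis is about (531,-84).
- Notch angle is about -0.66 and pin angle about 1.02, so the turn needed is about +1.68 rad.

Plan: straddle the rib at its centre with loosely set fingers, without gripping, and push it round with a pure turn. First move: over the lid.

Request:
jog_arm:
  moves:
    - [0.53,0.99,0,0,0,-0.045,0]
    - [0.53,0.99,0,0,0,-0.045,0]
    - [0.53,0.99,0,0,0,-0.045,0]
    - [0.53,0.99,0,0,0,-0.045,0]
    - [0.53,0.99,0,0,0,-0.045,0]
    - [0.53,0.99,0,0,0,-0.045,0]
    - [0.53,0.99,0,0,0,-0.045,0]
    - [0.53,0.99,0,0,0,-0.045,0]
    - [0.53,0.99,0,0,0,-0.045,0]
    - [0.53,0.99,0,0,0,-0.045,0]
    - [0.53,0.99,0,0,0,-0.045,0]
    - [0.53,0.99,0,0,0,-0.045,0]
  squeeze: 5

```text
clock: 1.4
tcp_pos: [405.4, -321.3, 222.4]
eef_rot: [-0.168, -3.137, -0.0]
wrist_force: [-0.7, 0.5, 0.3]
gripper_width: 43.4
grip_force: 0.0
```

Request:
jog_arm:
  moves:
    - [0.53,0.99,0,0,0,-0.045,0]
    - [0.53,0.99,0,0,0,-0.045,0]
    - [0.53,0.99,0,0,0,-0.045,0]
    - [0.53,0.99,0,0,0,-0.045,0]
    - [0.53,0.99,0,0,0,-0.045,0]
    - [0.53,0.99,0,0,0,-0.045,0]
    - [0.53,0.99,0,0,0,-0.045,0]
    - [0.53,0.99,0,0,0,-0.045,0]
    - [0.53,0.99,0,0,0,-0.045,0]
    - [0.53,0.99,0,0,0,-0.045,0]
    - [0.53,0.99,0,0,0,-0.045,0]
    - [0,0,0,0,0,0,0]

```text
clock: 2.6
tcp_pos: [522.7, -102.7, 222.3]
eef_rot: [0.96, 2.991, 0.0]
wrist_force: [-0.4, -0.1, -0.3]
gripper_width: 43.6
grip_force: 0.0
```

```bash
cat >> h.py <<'E'
def st():
    s=bot.sense();R=cv2.Rodrigues(np.array(s["eef_rot"],float))[0]
    print("t",round(s["clock"],2),"tcp",np.round(s["tcp_pos"],1),"y-yaw",np.arctan2(R[1,1],R[0,1]).round(3),"z",R[:,2].round(3),"F",np.round(s["wrist_force"],1),"w",round(s["gripper_width"],1),"q",np.round(s["joints"],2))
E
python3 - <<'E'
from h import *
st();im=read_camera("wrist");cv2.imwrite("pics/w1.png",im)
E
```

```text
t 2.6 tcp [ 522.7 -102.7  222.3] y-yaw 0.95 z [ 0.  0. -1.] F [-0.4 -0.1 -0.3] w 43.6 q [ 0.11  0.23 -0.22 -0.   -1.12 -2.3 ]
```

View pics/w1.png

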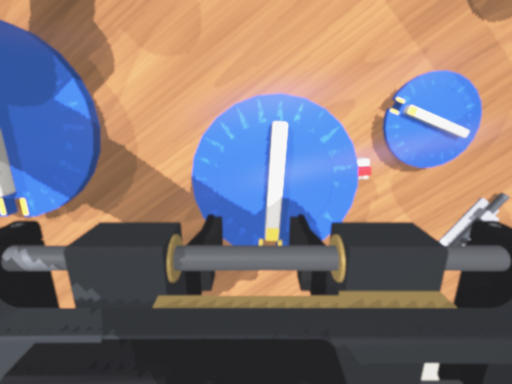

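The wrist view shows the lid at (275,175) with its rib nearly vertical, the notch end at (270,240), and the red pin at (364,168). I'll refine from this close view.

```bash
cat >> h.py <<'E'
from scipy.optimize import least_squares
def wl(im,box,zf,ymax):
    m=masks(im);b=m["blue"].copy();k=np.zeros_like(b);x0,y0,x1,y1=box;k[y0:y1,x0:x1]=255
    b=cv2.morphologyEx(b&k,cv2.MORPH_OPEN,np.ones((3,3)))
    c=max(cv2.findContours(b,cv2.RETR_EXTERNAL,cv2.CHAIN_APPROX_NONE)[0],key=cv2.contourArea)
    h=c.reshape(-1,2);h=h[h[:,1]<ymax];w=ray("wrist",h,zf)
    f=least_squares(lambda p:np.hypot(*(w-p).T)-85,w.mean(0),loss="soft_l1");cc=f.x
    print("lid",cc.round(1),"res",np.abs(f.fun).mean().round(2))
    r=pts(m["red"]&k,box);g=ray("wrist",r,zf-14 if zf>110 else 101).mean(0);print("red",len(r),r.mean(0).round(1),g.round(1),"r",np.hypot(*(g-cc)).round(1),"ang",np.arctan2(*(g-cc)[::-1]).round(3))
    q=pts(m["white"]&k,box);n,l,s,_=cv2.connectedComponentsWithStats(m["white"]&k);i=1+np.argmax(s[1:,4]);ys,xs=np.nonzero(l==i)
    rr=cv2.minAreaRect(ray("wrist",np.c_[xs,ys],zf+16).astype(np.float32));print("rib",len(xs),rr)
    vx,vy,x,y=cv2.fitLine(ray("wrist",np.c_[xs,ys],zf+16).astype(np.float32),cv2.DIST_HUBER,0,.01,.01).ravel();print("rib ang",np.arctan2(vy,vx).round(3))
E
python3 - <<'E'
from h import *
wl(cv2.imread("pics/w1.png"),(185,85,385,250),115,210)
E
```

```text
lid [ 543.1 -128.1] res 19.16
red 58 [364.  171.1] [578.8  -2.1] r 130.9 ang 1.295
rib 1677 ((526.7636108398438, -83.82562255859375), (15.087711334228516, 117.45024108886719), 51.516998291015625)
rib ang -0.679
```

Request:
jog_arm:
  moves:
    - [0.39,0.91,0,0,0,-0.042,0]
    - [0,0,-0.8,0,0,0,0]
    - [0,0,-0.8,0,0,0,0]
    - [0,0,-0.8,0,0,0,0]
    - [0,0,-0.8,0,0,0,0]
    - [0,0,-0.6,0,0,0,0]
    - [0,0,-0.6,0,0,0,0]
    - [0,0,-0.6,0,0,0,0]
    - [0,0,0,0,0,0,0]
    - [0,0,0,0,0,0,0.4]
    - [0,0,0,0,0,0,0.5]
    - [0,0,0,0,0,0,0.55]

```text
clock: 3.85
tcp_pos: [530.0, -86.1, 123.2]
eef_rot: [1.028, 2.967, 0.001]
wrist_force: [0.0, -0.9, 0.3]
gripper_width: 27.4
grip_force: 0.0
```

Request:
jog_arm:
  moves:
    - [0,0,0,0,0,0,0.58]
    - [0,0,0,0,0,0,0.58]

```text
clock: 4.05
tcp_pos: [529.7, -86.1, 122.9]
eef_rot: [1.028, 2.968, 0.0]
wrist_force: [-0.6, 0.1, 0.9]
gripper_width: 19.6
grip_force: 0.0
```

Request:
jog_arm:
  moves:
    - [0.04,0.08,0,0,0,0,0.63]
    - [0,0,0,0,0,0.1,0.63]
    - [0,0,0,0,0,0.1,0.63]
    - [0,0,0,0,0,0.1,0.63]
    - [0,0,0,0,0,0.1,0.63]
    - [0,0,0,0,0,0.1,0.63]
    - [0,0,0,0,0,0.1,0.63]
    - [0,0,0,0,0,0.1,0.63]

```text
clock: 4.85
tcp_pos: [530.5, -84.5, 122.6]
eef_rot: [-0.11, 3.139, 0.0]
wrist_force: [0.1, 0.7, 0.6]
gripper_width: 16.5
grip_force: 2.1
```

Run:
```python
from h import *
st();look("top",(243,160,318,228),115);look("scene",(200,172,275,248),115,"s2")
```

```text
t 4.85 tcp [530.5 -84.5 122.6] y-yaw 1.641 z [ 0.  0. -1.] F [0.1 0.7 0.6] w 16.5 q [ 0.14  0.33 -0.35  0.   -0.89 -1.64]
top lid c,r [503.7 -86.8] 77.4
white 927 [262.5 180.4] [569.  -26.5] ang 0.746
 rib dir 0.595
scene lid c,r [545.3 -57.1] 114.9
red 13 [263.3 193.2] [579.8  -3.8] ang 0.997
yel 26 [249.8 208.1] [586.7 -79.6] ang -0.498
  blob 3 [274. 183.] [590.3  35.4] [595.5  26.3]
  blob 15 [246.7 208. ] [574.1 -77.6] [579.6 -84.6]
  blob 3 [255.  212.3] [601.  -75.4] [606.  -82.5]
  blob 5 [250.4 217.8] [600.5 -96.6] [ 605.6 -103.2]
white 9 [262.6 194.6] [590.8 -23.7] ang 0.634
 rib dir 1.136
```

View pics/s2.png

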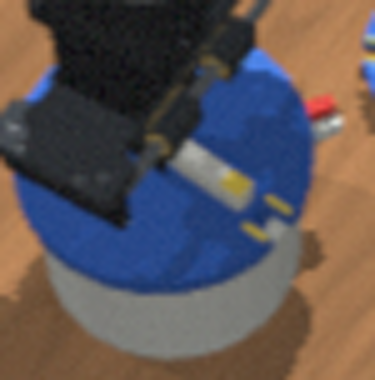

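The lid follows (rib end at crop (235,185)), lagging the tool by about 0.08 rad. Continuing, slightly short of the goal.

Request:
jog_arm:
  moves:
    - [0,0,0,0,0,0.1,0.63]
    - [0,0,0,0,0,0.1,0.63]
    - [0,0,0,0,0,0.1,0.63]
    - [0,0,0,0,0,0.1,0.63]
    - [0,0,0,0,0,0.1,0.63]
    - [0,0,0,0,0,0.1,0.63]
    - [0,0,0,0,0,0.1,0.63]
    - [0,0,0,0,0,0.1,0.63]
    - [0,0,0,0,0,0.1,0.63]
    - [0,0,0,0,0,0.05,0.63]
    - [0,0,0,0,0,0,0.63]

```text
clock: 6.05
tcp_pos: [530.4, -84.5, 122.6]
eef_rot: [-1.586, 2.712, 0.0]
wrist_force: [-0.1, -0.1, 0.0]
gripper_width: 15.7
grip_force: 0.0
```

Run:
```python
from h import *
st();look("scene",(200,172,275,248),115,"s3");cv2.imwrite("pics/w3.png",read_camera("wrist"))
```

```text
t 6.05 tcp [530.4 -84.5 122.6] y-yaw 2.63 z [ 0.  0. -1.] F [-0.1 -0.1  0. ] w 15.7 q [ 0.14  0.33 -0.35 -0.   -0.89 -0.66]
scene lid c,r [543.2 -56.7] 115.1
red 26 [261.5 193.6] [576.4  -8. ] ang 0.974
yel 13 [257.9 192.4] [576.  -25.7] ang 0.759
  blob 3 [274. 183.] [590.3  35.4] [595.5  26.3]
  blob 4 [250.5 192.5] [553.3 -30.3] [559.2 -38.1]
  blob 5 [258.6 196.6] [580.1 -28.1] [585.5 -36. ]
white 16 [238.9 198.4] [544.6 -71.8] ang -1.483
 rib dir 0.793
```

View pics/w3.png

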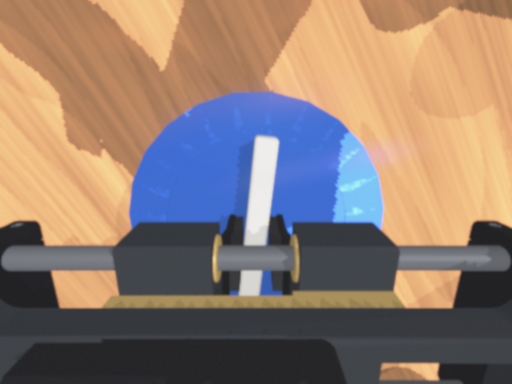

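View pics/s3.png

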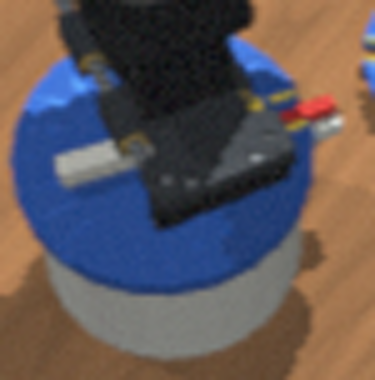

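Wrist: rib from (265,140) to (250,290). Scene crop: red pin showing between the yellow marks at (275-325,105). Nearly aligned, so I'll lift clear and measure precisely.

Request:
jog_arm:
  moves:
    - [0,0,0,0,0,0,0.3]
    - [0,0,0,0,0,0,0]
    - [0,0,0.5,0,0,0,0]
    - [0,0,1,0,0,0,0]
    - [0.5,-0.6,1,0,0,0,0]
    - [0.5,-0.8,1,0,0,0,0]
    - [0.5,-0.8,1,0,0,0,0]
    - [0.5,-0.8,1,0,0,0,0]
    - [0.5,-0.8,1,0,0,0,0]
    - [0,-0.8,1,0,0,0,0]
    - [0,-0.8,0,0,0,0,0]
    - [0,0,0,0,0,0,0]

```text
clock: 7.35
tcp_pos: [580.0, -194.0, 272.8]
eef_rot: [-1.586, 2.711, -0.0]
wrist_force: [-0.8, -0.3, -0.5]
gripper_width: 43.6
grip_force: 0.0
```

Run:
```python
from h import *
st();look("scene",(200,172,275,248),115,"s4");look("top",(243,160,318,228),115);cv2.imwrite("pics/w4.png",read_camera("wrist"))
```

```text
t 7.35 tcp [ 580.  -194.   272.8] y-yaw 2.629 z [ 0.001  0.    -1.   ] F [-0.8 -0.3 -0.5] w 43.6 q [-0.06  0.33  0.06 -0.   -1.29 -0.45]
scene lid c,r [544.3 -51.6] 109.9
red 22 [261.6 193.5] [576.5  -7.4] ang 0.941
yel 19 [255.1 192.7] [570.  -31.1] ang 0.672
  blob 3 [274. 183.] [590.3  35.4] [595.5  26.3]
  blob 10 [249.8 193. ] [552.7 -32.8] [558.6 -40.6]
  blob 5 [258.  196.6] [578.7 -29.1] [584.1 -37. ]
white 68 [247.1 194.9] [556.1 -49.8] ang 0.156
 rib dir 0.696
top lid c,r [ 532.5 -110.8] 79.3
white 2287 [265.4 195. ] [526.  -34.4] ang 1.655
 rib dir -0.081
```

View pics/w4.png

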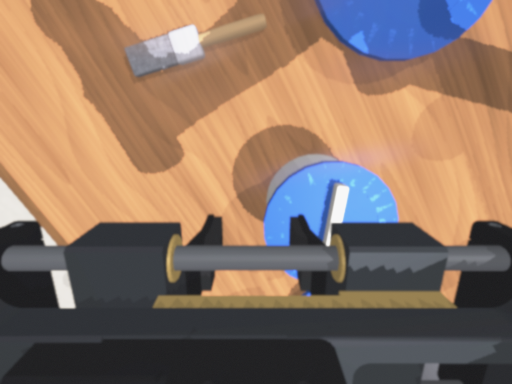

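I moved the wrong way: the camera is on the far side, and the lid shows only at (330,215), half hidden. Going to the notch side instead.

Request:
jog_arm:
  moves:
    - [0.12,1,0,0,0,0,0]
    - [0.12,1,0,0,0,0,0]
    - [0.12,1,0,0,0,0,0]
    - [0.12,1,0,0,0,0,0]
    - [0.12,1,0,0,0,0,0]
    - [0.12,1,0,0,0,0,0]
    - [0.12,1,0,0,0,0,0]
    - [0.12,1,0,0,0,0,0]
    - [0.12,1,0,0,0,0,0]
    - [0.12,1,0,0,0,0,0]
    - [0.12,1,0,0,0,0,0]
    - [0.12,1,0,0,0,0,0]

```text
clock: 8.7
tcp_pos: [608.5, 49.0, 271.8]
eef_rot: [1.59, -2.708, -0.001]
wrist_force: [0.3, -0.4, 0.0]
gripper_width: 43.6
grip_force: 0.0
```

Request:
jog_arm:
  moves:
    - [0,0,0,0,0,0,0]
    - [0,0,0,0,0,0,0]

```text
clock: 8.9
tcp_pos: [608.6, 48.1, 271.9]
eef_rot: [1.591, -2.707, -0.001]
wrist_force: [-0.0, -0.5, 0.8]
gripper_width: 43.7
grip_force: 0.0
```

Run:
```python
from h import *
st();look("scene",(200,172,275,248),115,"s5");look("top",(243,160,318,228),115);cv2.imwrite("pics/w5.png",read_camera("wrist"))
```

```text
t 8.9 tcp [608.6  48.1 271.9] y-yaw 2.633 z [-0.001 -0.    -1.   ] F [-0.  -0.5  0.8] w 43.7 q [ 0.34  0.33  0.05 -0.   -1.29 -0.85]
scene lid c,r [543.2 -56.7] 115.1
red 23 [261.3 193.6] [575.9  -8.5] ang 0.976
yel 22 [254.6 193. ] [569.7 -32.8] ang 0.734
  blob 3 [274. 183.] [590.3  35.4] [595.5  26.3]
  blob 12 [249.6 193.2] [552.7 -33.8] [558.5 -41.6]
  blob 6 [258.2 196.7] [579.2 -29. ] [584.6 -36.9]
white 90 [233.8 198.3] [532.6 -80. ] ang -1.999
 rib dir 0.967
top lid c,r [532.3 -84.2] 84.3
red 14 [254.9 178.2] [581.1  -4.4] ang 1.022
yel 29 [265.5 181.6] [565.5 -35.4] ang 0.973
  blob 4 [264.  176.5] [583.5 -31.5] [580.6 -31.1]
  blob 7 [260. 182.] [567.1 -19.4] [564.3 -19.2]
  blob 18 [268.  182.5] [565.4 -43.1] [562.7 -42.6]
white 28 [255.3 179.8] [570.9  -5.5] ang 1.114
 rib dir -1.503
```

View pics/w5.png

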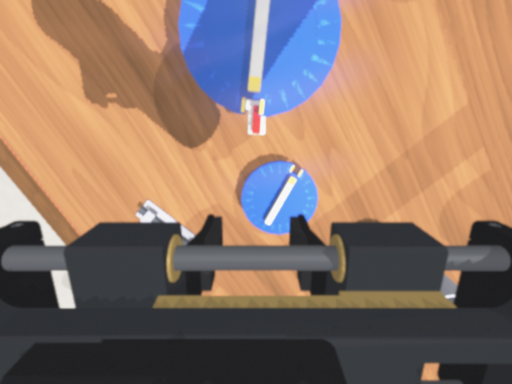

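Now clear: the rib's yellow end is at (255,85), marks at about (245,105) and (263,105), and the pin at (256,120), slightly off the rib line. Measuring this.

Run:
```python
from h import *
im=cv2.imread("pics/w5.png");m=masks(im)
n,l,s,c=cv2.connectedComponentsWithStats(m["yel"][:140])
for i in range(1,n):
    if s[i,4]>3: print("yel",s[i,4],c[i].round(1),ray("wrist",[c[i]],115)[0].round(1),ray("wrist",[c[i]],131)[0].round(1))
b=(200,95,300,145);q=pts(m["red"],b);g=ray("wrist",q,101);print("red",len(q),q.mean(0).round(1),g.mean(0).round(1))
n,l,s,c=cv2.connectedComponentsWithStats(m["white"][:100,220:300]);i=1+np.argmax(s[1:,4]);ys,xs=np.nonzero(l==i)
w=ray("wrist",np.c_[xs+220,ys],131).astype(np.float32);vx,vy,x,y=cv2.fitLine(w,cv2.DIST_HUBER,0,.01,.01).ravel();print("rib",len(xs),np.arctan2(vy,vx),x,y)
rr=cv2.minAreaRect(g.astype(np.float32));print(rr)
x0=200;cv2.imwrite("pics/w5c.png",cv2.resize(im[0:145,200:330],None,fx=4,fy=4,interpolation=cv2.INTER_CUBIC))
```

```text
yel 70 [253.3  81.8] [559.1 -45.8] [559.7 -44.4]
red 31 [255.7 117.2] [575.5 -11.2]
rib 1101 0.96157 535.3988 -76.40455
((574.7379150390625, -11.765119552612305), (10.370634078979492, 4.780487060546875), 60.62145233154297)
```

View pics/w5c.png

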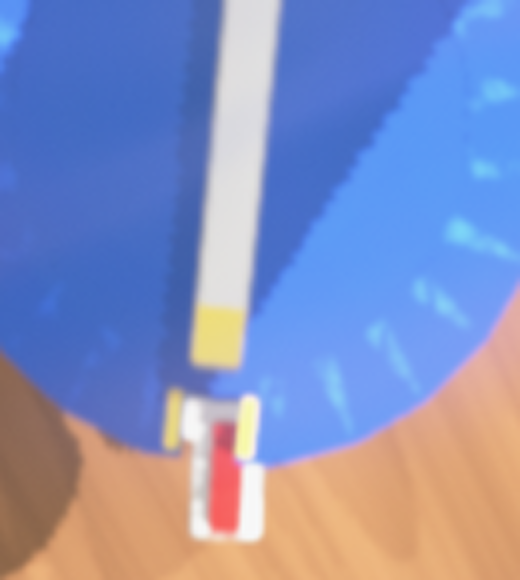

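Pin bar at crop x≈225, notch middle x≈210. Rib angle is 0.962 against pin 1.02, so about +0.06 rad more is needed; the tool lag is 0.10. Going back to nudge it.

Request:
jog_arm:
  moves:
    - [-0.49,-0.83,0,0,0,0,0]
    - [-0.49,-0.83,0,0,0,0,0]
    - [-0.49,-0.83,0,0,0,0,0]
    - [-0.49,-0.83,0,0,0,0,0]
    - [-0.49,-0.83,-0.5,0,0,0,0]
    - [-0.49,-0.83,-0.5,0,0,0,0]
    - [-0.49,-0.83,-0.7,0,0,0,0]
    - [-0.49,-0.83,-0.8,0,0,0,0]
    - [0,0,-1,0,0,0,0]
    - [0,0,-1,0,0,0,0]
    - [0,0,-1,0,0,0,0]
    - [0,0,0,0,0,0,0]

```text
clock: 10.25
tcp_pos: [528.0, -86.5, 160.2]
eef_rot: [1.584, -2.707, -0.005]
wrist_force: [-0.2, 0.5, 0.1]
gripper_width: 43.6
grip_force: 0.0
```

```bash
python3 -c "
from h import *
st()"
```

```text
t 10.25 tcp [528.  -86.5 160.2] y-yaw 2.63 z [-0.006  0.    -1.   ] F [-0.2  0.5  0.1] w 43.6 q [ 0.14  0.29 -0.3  -0.   -0.99 -0.65]
```

Request:
jog_arm:
  moves:
    - [0,0,0,0,0,0,0]
    - [0,0,-0.7,0,0,0,0]
    - [0,0,-0.7,0,0,0,0]
    - [0,0,-0.5,0,0,0,0]
    - [0,0,0,0,0,0,0.3]
    - [0,0,0,0,0,0,0.5]
    - [0,0,0,0,0,0,0.55]

```text
clock: 10.95
tcp_pos: [531.4, -85.4, 125.5]
eef_rot: [-1.589, 2.708, -0.002]
wrist_force: [0.2, -0.2, 0.4]
gripper_width: 27.1
grip_force: 0.0
```

```bash
python3 -c "
from h import *
st()"
```

```text
t 10.95 tcp [531.4 -85.4 125.5] y-yaw 2.632 z [ 0.002 -0.    -1.   ] F [ 0.2 -0.2  0.4] w 27.1 q [ 0.14  0.33 -0.34  0.   -0.9  -0.65]
```

Request:
jog_arm:
  moves:
    - [-0.04,0.05,-0.13,0,0,0,0.6]
    - [0,0,0,0,0,0,0.63]
    - [0,0,0,0,0,0,0.63]
    - [0,0,0,0,0,0.028,0.63]
    - [0,0,0,0,0,0.028,0.63]
    - [0,0,0,0,0,0,0.63]
    - [0,0,0,0,0,0,0.63]

```text
clock: 11.65
tcp_pos: [530.0, -84.4, 122.0]
eef_rot: [-1.668, 2.662, -0.0]
wrist_force: [0.6, -0.1, -0.2]
gripper_width: 15.9
grip_force: 1.1
```

```bash
python3 -c "
from h import *
st();look('scene',(200,172,275,248),115)
im=read_camera('wrist');m=masks(im)['white'];m[235:]=0;m[:125]=0;m[:,:220]=0;m[:,300:]=0
n,l,s,c=cv2.connectedComponentsWithStats(m);i=1+np.argmax(s[1:,4]);ys,xs=np.nonzero(l==i)
v=cv2.fitLine(ray('wrist',np.c_[xs,ys],131).astype(np.float32),cv2.DIST_HUBER,0,.01,.01).ravel();print(len(xs),np.arctan2(v[1],v[0]))
"
```

```text
t 11.65 tcp [530.  -84.4 122. ] y-yaw 2.69 z [ 0. -0. -1.] F [ 0.6 -0.1 -0.2] w 15.9 q [ 0.14  0.33 -0.35  0.   -0.89 -0.6 ]
scene lid c,r [543.2 -56.7] 115.1
red 17 [262.6 193.1] [578.1  -4.9] ang 0.979
yel 10 [253.8 191.5] [565.  -29.8] ang 0.891
  blob 3 [274. 183.] [590.3  35.4] [595.5  26.3]
  blob 3 [255. 190.] [559. -16.] [564.8 -24.1]
white 17 [238.1 198.8] [543.6 -74. ] ang -1.552
 rib dir 0.797
2345 0.9900796
```

Request:
jog_arm:
  moves:
    - [0,0,0,0,0,0.022,0.63]
    - [0,0,0,0,0,0,0.63]
    - [0,0,0,0,0,0,0.3]
    - [0,0,0,0,0,0,0]
    - [0,0,0.5,0,0,0,0]
    - [0,0,1,0,0,0,0]
    - [0,0,1,0,0,0,0]
    - [0.3,0.6,1,0,0,0,0]
    - [0.5,0.8,1,0,0,0,0]
    - [0.5,0.8,1,0,0,0,0]
    - [0.5,0.8,1,0,0,0,0]
    - [0.5,0.8,0,0,0,0,0]

```text
clock: 12.95
tcp_pos: [578.0, -7.6, 256.1]
eef_rot: [-1.696, 2.637, -0.005]
wrist_force: [-0.9, -0.5, 0.3]
gripper_width: 43.9
grip_force: 0.0
```

Request:
jog_arm:
  moves:
    - [0.4,0.8,0,0,0,0,0]
    - [0.4,0.8,0,0,0,0,0]
    - [0,0,0,0,0,0,1]
    - [0,0,0,0,0,0,1]
    - [0,0,0,0,0,0,1]

```text
clock: 13.45
tcp_pos: [591.5, 23.4, 251.3]
eef_rot: [1.698, -2.642, -0.001]
wrist_force: [1.3, 0.1, -0.2]
gripper_width: 27.0
grip_force: 0.0
```

Run:
```python
from h import *
st();look("top",(243,160,318,228),115)
im=read_camera("wrist");cv2.imwrite("pics/w6.png",im);m=masks(im)
w=m["white"].copy();w[115:]=0;w[:,:200]=0;w[:,320:]=0
n,l,s,c=cv2.connectedComponentsWithStats(w);i=1+np.argmax(s[1:,4]);ys,xs=np.nonzero(l==i)
v=cv2.fitLine(ray("wrist",np.c_[xs,ys],131).astype(np.float32),cv2.DIST_HUBER,0,.01,.01).ravel();print("rib",len(xs),np.arctan2(v[1],v[0]),v[2:])
q=pts(m["red"],(200,90,320,180));print("red",len(q),q.mean(0),ray("wrist",q,101).mean(0))
cv2.imwrite("pics/w6c.png",cv2.resize(im[30:175,200:330],None,fx=4,fy=4,interpolation=cv2.INTER_CUBIC))
```

```text
t 13.45 tcp [591.5  23.4 251.3] y-yaw 2.713 z [-0.001 -0.    -1.   ] F [ 1.3  0.1 -0.2] w 27.0 q [ 0.31  0.31 -0.03  0.   -1.23 -0.74]
top lid c,r [531.5 -85.1] 84.0
red 21 [256. 179.] [578.7  -7.9] ang 1.022
yel 28 [265.2 182.6] [562.3 -34.3] ang 1.025
  blob 5 [262.8 177.8] [579.6 -27.9] [576.8 -27.5]
  blob 5 [259.4 183.6] [562.3 -17.6] [559.6 -17.4]
  blob 18 [267.4 183.7] [561.7 -41.4] [559.  -40.9]
white 12 [253.3 180.9] [5.677e+02 3.000e-01] ang 1.17
 rib dir 1.116
rib 1580 1.0169113 [527.4919  -87.46487]
red 7 [258.57142857 135.28571429] [568.18354429 -18.48987718]
```

View pics/w6c.png

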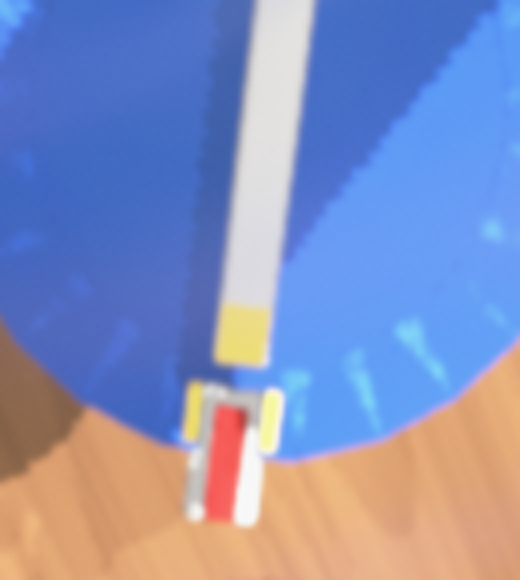

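Aligned: marks at crop (194,412) and (270,420) are centred on the pin bar at (228,415), and the rib is at 1.017 rad. Now the press: shut fingers over the rib centre.

Request:
jog_arm:
  moves:
    - [-0.51,-0.9,0,0,0,0,1]
    - [-0.51,-0.9,0,0,0,0,1]
    - [-0.51,-0.9,0,0,0,0,1]
    - [-0.51,-0.9,0,0,0,0,1]
    - [-0.51,-0.9,0,0,0,0,1]
    - [-0.51,-0.9,-0.5,0,0,0,1]
    - [0,0,-1,0,0,0,1]
    - [0,0,-1,0,0,0,1]
    - [0,0,-1,0,0,0,1]
    - [0,0,-1,0,0,0,1]
    - [0,0,-0.5,0,0,0,1]
    - [0,0,0,0,0,0,1]

```text
clock: 14.75
tcp_pos: [529.5, -85.2, 150.8]
eef_rot: [1.696, -2.641, -0.002]
wrist_force: [0.2, -1.0, -0.4]
gripper_width: 0.5
grip_force: 0.0
```

Request:
jog_arm:
  moves:
    - [0,0,-0.1,0,0,0,1]
    - [0,0,0,0,0,0,1]

```text
clock: 14.95
tcp_pos: [531.3, -84.5, 150.8]
eef_rot: [-1.698, 2.641, -0.001]
wrist_force: [0.1, -0.2, 1.0]
gripper_width: 0.4
grip_force: 0.0
```

Request:
jog_arm:
  moves:
    - [0,0,-0.5,0,0,0,1]
    - [0,0,-0.3,0,0,0,1]
    - [0,0,-0.1,0,0,0,1]
    - [0,0,-0.1,0,0,0,1]
    - [0,0,-0.1,0,0,0,1]
    - [0,0,-0.1,0,0,0,1]
    - [0,0,0,0,0,0,1]

```text
clock: 15.65
tcp_pos: [530.6, -84.5, 126.5]
eef_rot: [1.699, -2.642, 0.0]
wrist_force: [-2.1, 0.1, 4.7]
gripper_width: 0.5
grip_force: 2.1
```

Request:
jog_arm:
  moves:
    - [0,0,-0.1,0,0,0,1]
    - [0,0,-0.1,0,0,0,1]
    - [0,0,-0.1,0,0,0,1]
    - [0,0,0,0,0,0,1]

```text
clock: 16.05
tcp_pos: [530.8, -84.5, 120.3]
eef_rot: [-1.699, 2.643, -0.001]
wrist_force: [-2.2, -0.4, 4.4]
gripper_width: 0.9
grip_force: 2.1
```

Request:
jog_arm:
  moves:
    - [0,0,-0.1,0,0,0,1]
    - [0,0,-0.05,0,0,0,1]
    - [0,0,0,0,0,0,1]

```text
clock: 16.35
tcp_pos: [530.9, -84.5, 118.4]
eef_rot: [-1.699, 2.642, -0.001]
wrist_force: [-4.0, 1.3, 10.6]
gripper_width: 0.8
grip_force: 5.0
```

Request:
jog_arm:
  moves:
    - [0,0,-0.05,0,0,0,1]
    - [0,0,-0.05,0,0,0,1]
    - [0,0,0,0,0,0,1]

```text
clock: 16.65
tcp_pos: [530.9, -84.5, 118.3]
eef_rot: [-1.7, 2.641, -0.002]
wrist_force: [-7.3, 2.3, 19.3]
gripper_width: 0.4
grip_force: 10.0
```

Hard stop at about 118, which is the home height. One firmer press, then clear.

Request:
jog_arm:
  moves:
    - [0,0,-0.08,0,0,0,1]
    - [0,0,-0.08,0,0,0,1]
    - [0,0,0,0,0,0,1]

```text
clock: 16.95
tcp_pos: [531.0, -84.6, 118.2]
eef_rot: [-1.702, 2.64, -0.004]
wrist_force: [-14.7, 5.4, 37.3]
gripper_width: 0.2
grip_force: 18.1
```

Request:
jog_arm:
  moves:
    - [0,0,0.3,0,0,0,1]
    - [0,0,0.6,0,0,0,1]
    - [0,0,1,0,0,0,1]
    - [0,0,1,0,0,0,1]
    - [0.2,0.6,1,0,0,0,1]
    - [0.5,0.8,1,0,0,0,1]
    - [0.5,0.8,1,0,0,0,1]
    - [0.5,0.8,1,0,0,0,1]
    - [0.5,0.8,0,0,0,0,1]
    - [0.4,0.8,0,0,0,0,1]
    - [0.4,0.8,0,0,0,0,1]
    - [0,0,0,0,0,0,1]

```text
clock: 18.15
tcp_pos: [591.1, 25.5, 247.8]
eef_rot: [1.7, -2.639, -0.002]
wrist_force: [-0.6, 0.2, -0.2]
gripper_width: 0.3
grip_force: 0.0
```

Run:
```python
from h import *
st()
a=read_camera("scene")[165:255,190:300];b=read_camera("wrist")[10:190,150:370]
f=lambda i,k:cv2.resize(i,None,fx=k,fy=k,interpolation=cv2.INTER_CUBIC)
A=f(a,3.5);B=f(b,1.75);h=min(len(A),len(B));cv2.imwrite("pics/end.png",np.hstack([A[:h],B[:h]]))
```

```text
t 18.15 tcp [591.1  25.5 247.8] y-yaw 2.715 z [-0.003 -0.    -1.   ] F [-0.6  0.2 -0.2] w 0.3 q [ 0.32  0.31 -0.03 -0.   -1.23 -0.74]
```

View pics/end.png

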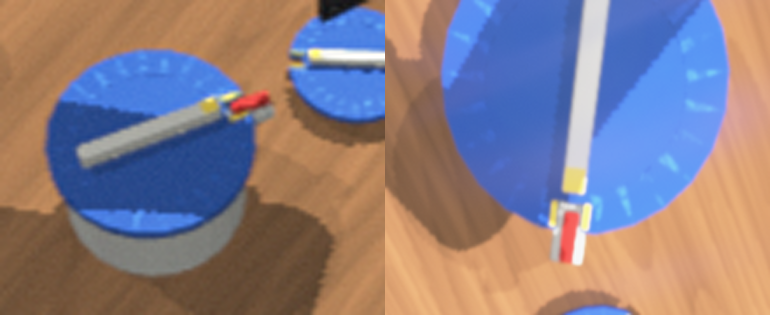

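The pin sits in the notch (left panel (250,102), right panel (570,225)), and the lid is low and level on the rim. The arm is clear.

```bash
python3 -c "
from plant import job
print(job.finish_job())"
```

```text
the job is handed in; nothing more can be done
None
```

The tub is closed: I turned the lid until its notch lined up with the red pin, then pressed it to a firm stop at the fully-home height. The last pictures show it level with the pin in the notch. The arm moved clear and I handed the job in at about 18 s.

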